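Take the clamped sample jar off the shaker for weighing

TASK

The red-capped sample jar at the back of the platform shaker is to be weighed, but two bottles stand in front of it. First stand both bottles on the blue bench mat, then lift the shaker's sprung hold-down arm until it stays up by itself, and stand the jar in the middle of the balance pan; only then put each bottle back upright exactly where it stood on the shaker, leaving the arm up and everything released. Do not drop or tip over the bottles or the jar, and do not knock the glass flask out of place.

Things in the scene. Friction and masses are not known exactly. Their poses are not given: they have to be found in the camera images.
- shaker: Fixed shaker: white housing, blue front, black-matted platform 290 (x) by 310 mm (y), mat top 68 mm above the bench. Origin on the bench under the platform's middle; x from front to back, away from the robot. At the back two steel cheeks (x 89 to 121, y -22 to 22, up to 158 mm) hold the arm's hinge: its axis runs along y at x = 105 mm, 150 mm above the bench. No marks show the bottles' places.
- hold_down (a joint): Angle of the hold-down arm (rad): about 0 lying level with its rubber pad on the jar's cap; grows as the handle swings up and back; 1.9 = open, at the stop, leaning back past upright. A steel bar 18 mm wide, 8 thick. An over-centre spring pushes it shut below about 0.75 and, once let go above 0.9, swings it open to the stop by itself and holds it. Lifting at the handle takes 2 to 3 N.
- handle (a point): Middle of the arm's orange handle, 180 mm from the hinge axis; 70 mm long (along the arm), 18 wide, 18 thick. Shut, it is level, 150 mm above the bench, between the bottles, with no room for fingers beside it. Pinched by its sides (closing along the shaker's y) it can turn between the fingers as it follows its arc. x along the arm to the hinge, y along the hinge axis.
- clear_bottle: Loose round clear glass bottle, white label, blue screw cap: 70 mm diameter, 138 mm high, 0.27 to 0.5 kg. The cap, 47 mm diameter, spans 113 to 138 mm above the foot: grip it there. Origin at the middle of the underside, z up. Starts on the shaker beside the handle, left or right (varies); that spot is its place to return to.
- amber_bottle: Loose amber glass bottle, white label, yellow screw cap; same size, shape, cap and mass as the clear one. Origin at the middle of the underside, z up. Starts on the shaker on the other side of the handle; that spot is its place to return to.
- red_jar: Loose white sample jar with red screw cap, 62 mm high in all, about 0.09 kg. Body 50 mm diameter; the cap, 54 mm diameter, is the top 17 mm. Origin at the middle of the underside, z up. Starts on the shaker under the arm's pad, some 105 mm in front of the hinge. (A jar with a green cap elsewhere on the bench is not wanted.)
- bench_mat: Fixed flat blue bench mat, 260 mm (x) by 180 mm (y), 3 mm thick, left or right of the shaker (varies). Origin on the bench under its middle, x and y along its sides. Both bottles fit side by side along x.
- pan (a point): Middle of the top of the balance's round steel pan (120 mm diameter, 75 mm above the bench), z up. The balance, a fixed white and grey box 190 mm wide (y), reaching from 198 mm in front of the pan's middle to 100 mm behind it, 62 mm high, stands on the other side of the shaker from the mat.
- flask: Bystander: loose empty conical glass flask, foot 82 mm diameter, 132 mm high, behind the mat or the balance. Origin at the middle of the underside. Not to be moved by more than 25 mm.
There are look-alikes about, which are no part of the job. Leave any purple look-alike of the red_jar alone.

How it is judged (in metres and radians):
On the way, in this order (a step that is already met when the one before it is completed fails the run):
1. both bottles stand upright and released on the blue bench mat while the jar is still under the arm (x of clear_bottle in the frame of bench_mat between -0.115 and 0.115 m and y of clear_bottle in the frame of bench_mat between -0.078 and 0.078 m and z of each of clear_bottle, amber_bottle in the frame of bench_mat below 0.009 m and angle between each of clear_bottle, amber_bottle's own z axis and vertical below 0.1 rad and contact force between the fingers and clear_bottle below 0.3 N and linear speed of each of clear_bottle, amber_bottle below 0.05 m/s and x of amber_bottle in the frame of bench_mat between -0.115 and 0.115 m and y of amber_bottle in the frame of bench_mat between -0.078 and 0.078 m and contact force between the fingers and amber_bottle below 0.3 N and value of joint hold_down below 0.3 rad and distance of red_jar from where it was at the start of the episode below 0.02 m), for 0.2 s.
2. the hold-down arm stands up at its stop, the bottles still on the mat and the jar still on the shaker (x of clear_bottle in the frame of bench_mat between -0.115 and 0.115 m and y of clear_bottle in the frame of bench_mat between -0.078 and 0.078 m and z of each of clear_bottle, amber_bottle in the frame of bench_mat below 0.009 m and angle between each of clear_bottle, amber_bottle, red_jar's own z axis and vertical below 0.1 rad and contact force between the fingers and clear_bottle below 0.3 N and linear speed of each of clear_bottle, amber_bottle below 0.05 m/s and x of amber_bottle in the frame of bench_mat between -0.115 and 0.115 m and y of amber_bottle in the frame of bench_mat between -0.078 and 0.078 m and contact force between the fingers and amber_bottle below 0.3 N and value of joint hold_down above 1.7 rad and distance of red_jar from where it was at the start of the episode below 0.04 m), for 0.2 s.
3. the jar stands upright and released in the middle of the balance pan, the bottles still on the mat (x of clear_bottle in the frame of bench_mat between -0.115 and 0.115 m and y of clear_bottle in the frame of bench_mat between -0.078 and 0.078 m and z of each of clear_bottle, amber_bottle in the frame of bench_mat below 0.009 m and angle between each of clear_bottle, amber_bottle, red_jar's own z axis and vertical below 0.1 rad and contact force between the fingers and clear_bottle below 0.3 N and linear speed of each of clear_bottle, amber_bottle, red_jar below 0.05 m/s and x of amber_bottle in the frame of bench_mat between -0.115 and 0.115 m and y of amber_bottle in the frame of bench_mat between -0.078 and 0.078 m and contact force between the fingers and amber_bottle below 0.3 N and horizontal distance between red_jar and pan below 0.015 m and z of red_jar in the frame of pan between -0.004 and 0.006 m and contact force between the fingers and red_jar below 0.3 N and value of joint hold_down above 1.7 rad), for 0.2 s.
At the end, for the whole second after the job is handed in: The red-capped jar stands upright on the balance pan, its middle within 15 mm of the pan's; each bottle stands upright on the shaker within 15 mm of where it itself stood at the start; the hold-down arm is up at its stop (above 1.7 rad); all is released and at rest (horizontal distance between red_jar and pan below 0.015 m and z of red_jar in the frame of pan between -0.004 and 0.006 m and angle between each of red_jar, clear_bottle, amber_bottle's own z axis and vertical below 0.1 rad and contact force between the fingers and red_jar below 0.3 N and linear speed of red_jar below 0.05 m/s and distance of each of clear_bottle, amber_bottle from where it was at the start of the episode below 0.015 m and contact force between the fingers and clear_bottle below 0.3 N and linear speed of each of clear_bottle, amber_bottle below 0.03 m/s and contact force between the fingers and amber_bottle below 0.3 N and value of joint hold_down above 1.7 rad); the robot touches nothing.
It fails at once if a bottle or the jar is dropped (falls free from more than about 3 cm) ((linear speed of clear_bottle above 0.75 m/s and contact force between the fingers and clear_bottle below 0.3 N) or (linear speed of amber_bottle above 0.75 m/s and contact force between the fingers and amber_bottle below 0.3 N) or (linear speed of red_jar above 0.75 m/s and contact force between the fingers and red_jar below 0.3 N)).
It fails at once if a bottle or the jar is tipped over (more than 35 degrees) (angle between any of clear_bottle, amber_bottle, red_jar's own z axis and vertical above 0.61 rad).
It fails at once if the flask is knocked out of place (moved more than 25 mm) (distance of flask from where it was at the start of the episode above 0.025 m).
It also fails if it takes over 144 s, if anything falls off the work surface, if the arm or the gripper's body presses on something with over 40 N, if the wrist force passes 120 N, or if a joint passes its speed limit or range.

ROBOT

A 6-joint arm with a two-finger parallel gripper is mounted at the origin on the work surface. World frame = base frame: x ahead of the robot, y to its left, z up, the work surface at z = 0. Lengths are in mm, angles in rad, forces in N, time in s.
With the tool pointing down it reaches from about 400 to 925 mm from the base axis. Payload 12.5 kg.
Tool frame: the origin (TCP) lies between the finger pads; the fingertips stand 25 mm ahead of it and the grasp point (between the pads) lies 6 mm ahead of it; z points along the fingers, y is the line along which they close (so a half turn about z gives the same grasp; the last joint's range is limited). The gripper opens to 95 mm and grips with 3 to 60 N. Pads are 20 mm wide; open, the fingers measure 119 mm over their backs; the gripper's body (75 mm by 180 mm) begins 59 mm behind the grasp point.
Start: joints at [-1.27, 0.491, 1.559, -0, 1.092, -0.106], TCP at [247.319, -574.001, 239.661] pointing down, gripper open.
Joint ranges: [-3.1, 3.1], [-0.84, 2.19], [0.05, 2.79], [-1.13, 4.28], [0.06, 2.93], [-2.69, 2.69]. Speed limits (rad/s): [2.22, 2.22, 2.79, 3.14, 3.14, 3.14].

INTERFACE

Orientations are given as [roll, pitch, yaw] about the fixed x, y, z axes, in that order (R = Rz(yaw) Ry(pitch) Rx(roll)).
In Python, from cell import state, read_camera, job_done, cut_out gives the robot as it stands. The module is installed in compiled form; this text tells all that it offers.
- The arm moves only by the tool jog_arm, never from a script. Its argument "motion" is a list of rows, each a list of 2 entries, a list of its own where there are three numbers: the shift along the tool's x, y, z in mm, then the turn about the tool's z in rad. A call has 1 to 5 rows; each row is the pose to reach, as a shift and turn from the pose commanded when the call began, along the tool's axes at that moment; what a row does not reach only later rows make up. A row lasts 1/10 s, in which the tool goes at most 50 mm and 8.59 degrees, less where a joint would pass 70% of its speed; a pose out of reach is approached as far as the arm can. A call with a gripper value outside its range is refused whole. "grip" is the closure, from 0 (fully open) to 1 (shut), set as the call begins (left out, the last holds). The fingers move at their own pace and stop on an object; the grip force is fixed at half the most. Time passes only in rows, so rows that repeat a pose let the fingers close. It gives the time, the measured TCP pose, the force, the opening and the grip force at its end, in the units of the state.
- state(): the state, without advancing time (a new reading comes with each control period).
- read_camera(name): name is "scene" or "top"; returns a dict with "img" (400x640x3 uint8, blue, green, red), "vertical_fov" (degrees; the focal length in pixels is half the picture's height over the tangent of half this angle, whatever the lens; pixels are square), "cx", "cy" (the principal point, pixels), "extrinsics" (4x4, takes a point from camera to world coordinates). Camera axes: x right, y up, looking along -z (the intrinsics and any distortion apply to the point x, -y, -z); pixel columns grow to the right and rows downward; lengths in mm; the calibration is good to about 2 mm. A picture is of the moment at which its call begins. There is no depth.
- job_done(): hands the job in; it is judged then, once.
Trained networks look in a picture, given as the dict that the camera call returned (one of the last four; its "shot" number tells which), for a name from the list of things; names that differ only in an ending like _2 or _b are one class to them, and where a whole thing is asked for, a point or a joint stands for the part that bears it (a point fixed in the world has none). Each returns a list of dicts, best first, with "p" (0 to 1); they miss things now and then, are a little off and sometimes report something else, mostly with a low value. They report only what shows in the picture. A call takes as long as a camera call. They do not tell look-alikes from the thing itself.
- cut_out(name, picture): "region" (400x640 bool, what is visible of it) and "box" ([left, top, right, bottom] in pixels, round what is visible of it).
The state is a dict: "t": time; "joints": joint angles; "qvel": joint speeds; "tau": joint torques, N m; "eef_pos": TCP position; "tcp_rot": TCP orientation; "ft_force": force on the tool from outside, world axes, zero at the start; "moment": the same for the moment, N m; "opening": opening from 0.0 (shut) to 1.0 (fully open); "grip_force": force on a finger pad.
Only numpy, scipy, OpenCV 4.12 (cv2) and the standard library are available. Lean on these libraries where they do the work, as an engineer would, in place of code of your own. Each camera call takes 0.05 s, during which the arm holds its last target. There are 200 camera calls.

## Working session

There is one attempt and no reset: what is moved stays moved. The work goes in short steps, Python scripts to look and compute and a tool call to move; the robot and the scene stay as the last step left them, time stands still between calls to the robot, and variables do not carry over. Pictures are saved under pics/ and viewed, at most 14 in all, crops included, and the job is handed in when it is done.

Besides the shell and the picture viewer there is one more tool, called after "Request:" as name(argument=value, ...) on one line, values as JSON. jog_arm: Moves the arm, as the interface text tells. Its arguments: {"type":"object","properties":{"motion":{"type":"array"},"grip":{"type":"number"}},"required":["motion"]}

```bash
mkdir -p pics
cat > h.py <<'E'
import numpy as np, cv2
from cell import state, read_camera, job_done, cut_out
def K(p):
    f=200/np.tan(np.radians(p["vertical_fov"])/2); return f
def ray(p,u,v):
    f=K(p);E=np.array(p["extrinsics"]);d=E[:3,:3]@np.array([(u-p["cx"])/f,-(v-p["cy"])/f,-1]);return E[:3,3],d
def onz(p,u,v,z):
    o,d=ray(p,u,v);return o+d*(z-o[2])/d[2]
def proj(p,X):
    E=np.array(p["extrinsics"]);c=E[:3,:3].T@(np.array(X)-E[:3,3]);f=K(p)
    return np.array([p["cx"]+f*c[0]/-c[2],p["cy"]+f*c[1]/c[2]])
E
python3 - <<'E'
from h import *
for n in("scene","top"):
    p=read_camera(n);cv2.imwrite(f"pics/{n}0.png",p["img"])
    print(n,{k:v for k,v in p.items() if k!="img"})
    for t in("shaker","hold_down","handle","clear_bottle","amber_bottle","red_jar","bench_mat","pan","flask"):
        try: print(t,[(round(d["p"],2),np.round(d["box"]).tolist()) for d in cut_out(t,p)][:4])
        except Exception as e: print(t,e)
print(state())
E
```

```text
scene {'vertical_fov': 50.681639005219026, 'cx': 322.5795131446237, 'cy': 195.26689056163983, 'extrinsics': array([[-7.41283385e-01, -4.06091508e-01,  5.34404931e-01,
         1.32334436e+03],
       [ 6.71147354e-01, -4.39267029e-01,  5.97164723e-01,
         7.35577824e+02],
       [-7.75705663e-03,  8.01332743e-01,  5.98168591e-01,
         8.46855463e+02],
       [ 0.00000000e+00,  0.00000000e+00,  0.00000000e+00,
         1.00000000e+00]]), 'shot': 1}
shaker [(0.91, [273.0, 155.0, 406.0, 240.0])]
hold_down [(0.96, [306.0, 153.0, 360.0, 180.0])]
handle [(0.55, [306.0, 156.0, 362.0, 180.0])]
clear_bottle []
amber_bottle [(0.87, [338.0, 132.0, 360.0, 180.0])]
red_jar [(0.84, [328.0, 172.0, 347.0, 196.0]), (0.69, [257.0, 212.0, 277.0, 234.0]), (0.46, [257.0, 136.0, 336.0, 179.0])]
bench_mat [(0.8, [256.0, 136.0, 336.0, 179.0])]
pan [(0.64, [418.0, 200.0, 528.0, 294.0])]
flask [(0.87, [228.0, 152.0, 253.0, 196.0])]
top {'vertical_fov': 48.22969692379202, 'cx': 320.8193169662447, 'cy': 200.54808030284468, 'extrinsics': array([[-2.49246887e-02,  9.91351529e-01, -1.28844501e-01,
       
[... 719 characters left out ...]
81, [413.0, 157.0, 445.0, 186.0])]
{'t': 1.0, 'joints': array([-1.26959493e+00,  4.90879023e-01,  1.55890964e+00, -1.40427372e-05,
        1.09172361e+00, -1.05573932e-01]), 'qvel': array([-0.00073974, -0.00243538, -0.00025602,  0.00117271,  0.00172534,
        0.0006641 ]), 'tau': array([ 5.00169390e-04, -6.12482429e+01, -2.58436829e+01,  6.92928513e-02,
        4.44395968e-02,  3.18815933e-05]), 'eef_pos': array([ 247.31520442, -573.99010172,  239.67065409]), 'tcp_rot': array([3.14151404e+00, 2.08625691e-05, 4.06781797e-01]), 'ft_force': array([ 0.39797175, -0.46022991,  0.11324001]), 'moment': array([-0.01352119, -0.00904026,  0.01436621]), 'grip_force': 0.0, 'opening': 1.000684556224639}
```

Run:
```python
import cv2
for n,(x0,y0,x1,y1) in {"scene":(210,110,550,320),"top":(120,100,500,370)}.items():
    i=cv2.imread(f"pics/{n}0.png")[y0:y1,x0:x1]; cv2.imwrite(f"pics/{n}0c.png",cv2.resize(i,None,fx=2.1,fy=2.1,interpolation=cv2.INTER_CUBIC))
```

```text
(no output)
```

View pics/scene0c.png

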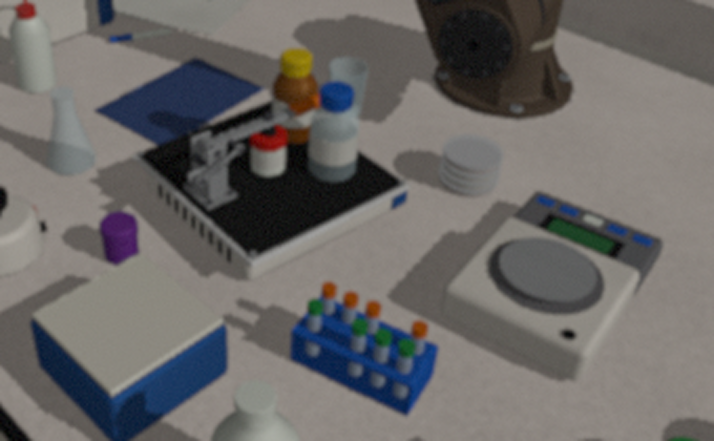

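View pics/top0c.png

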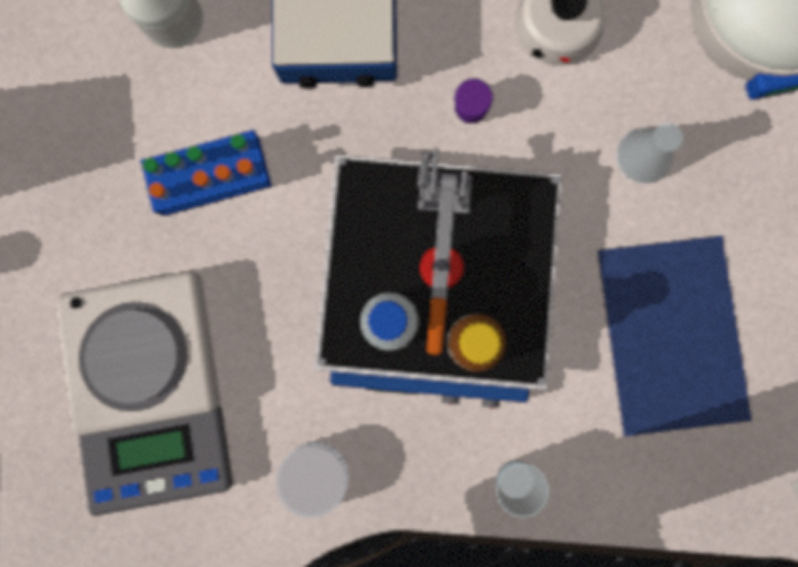

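The scene shows the amber bottle right of the handle (its cap at top px ≈(347,263)), the clear one left (≈(305,252)). The mat is at ≈(440,260), on the -y side, the pan at ≈(183,269), on the +y side, and the flask is behind the mat. A glass and a white stack stand in front of the shaker.

```bash
cat >> h.py <<'E'
def blob(p,lo,hi,win):
    x0,y0,x1,y1=win;hsv=cv2.cvtColor(cv2.GaussianBlur(p["img"],(3,3),0),cv2.COLOR_BGR2HSV)[y0:y1,x0:x1]
    m=cv2.inRange(hsv,np.array(lo,np.uint8),np.array(hi,np.uint8))
    n,l,s,c=cv2.connectedComponentsWithStats(m)
    if n<2:return None
    k=1+np.argmax(s[1:,4]);return c[k]+[x0,y0],s[k,4],(l==k).astype(np.uint8),s[k]
def tri(a,b):
    (o1,d1),(o2,d2)=a,b;d1=d1/np.linalg.norm(d1);d2=d2/np.linalg.norm(d2)
    t=np.linalg.lstsq(np.c_[d1,-d2],o2-o1,rcond=None)[0];A=o1+d1*t[0];B=o2+d2*t[1];return (A+B)/2,np.linalg.norm(A-B)
E
python3 - <<'E'
from h import *
T=read_camera("top");S=read_camera("scene")
def show(n,lo,hi,wt,ws,z):
    b=blob(T,lo,hi,wt);r=onz(T,*b[0],z);print(n,"top",b[0].round(1),b[1],r.round(1))
    if ws:
        c=blob(S,lo,hi,ws);print("   scene",c[0].round(1),c[1],onz(S,*c[0],z).round(1), "tri",[np.round(q,1) for q in tri(ray(T,*b[0]),ray(S,*c[0]))])
show("blue",(100,100,60),(125,255,255),(285,225,330,275),(355,145,385,165),206)
show("yellow",(20,120,60),(35,255,255),(325,240,370,285),(335,128,365,148),206)
show("red",(0,120,60),(6,255,255),(310,210,350,240),None,130)
show("orange",(7,120,60),(18,255,255),(315,235,335,275),None,159)
b=blob(T,(100,60,30),(130,255,255),(400,200,500,320))
r=cv2.minAreaRect(cv2.findContours(b[2],0,2)[0][0]);q=cv2.boxPoints(r)+[400,200]
Q=np.array([onz(T,*u,3) for u in q]);print("mat",Q.round(1).tolist(),Q.mean(0).round(1),[np.linalg.norm(Q[i]-Q[i-1]).round(1) for i in range(4)])
# shaker mat
g=cv2.cvtColor(T["img"],cv2.COLOR_BGR2HSV)
m=(g[150:300,250:400,2]<60).astype(np.uint8);m=cv2.morphologyEx(m,cv2.MORPH_CLOSE,np.ones((5,5)))
cs=max(cv2.findContours(m,0,2)[0],key=cv2.contourArea);q=cv2.boxPoints(cv2.minAreaRect(cs))+[250,150]
Q=np.array([onz(T,*u,68) for u in q]);print("shaker",q.round(1).tolist(),Q.round(1).tolist(),Q.mean(0).round(1),[np.linalg.norm(Q[i]-Q[i-1]).round(1) for i in range(4)])
# pan
c=cv2.cvtColor(T["img"],cv2.COLOR_BGR2GRAY);w=c[235:305,145:225];print(w[35,::3].tolist())
m=((w<145)).astype(np.uint8);cs=[k for k in cv2.findContours(m,0,2)[0] if cv2.contourArea(k)>800]
for k in cs:
    e=cv2.fitEllipse(k);o=np.array(e[0])+[145,235];print("pan",o,e[1],onz(T,*o,75).round(1))
for n in("flask","shaker","handle"):
    for P in(T,S):
        for d in cut_out(n,P)[:1]:
            B=d["box"];print(n,P["shot"],np.round(B),onz(P,(B[0]+B[2])/2,B[3],0).round())
E
```

```text
blue top [304.3 252.2] 277 [502.3  32.2 206. ]
   scene [370.1 155.6] 197 [520.8  46.9 206. ] tri [array([502.9,  32.2, 192. ]), np.float64(1.0)]
yellow top [348.4 262.8] 325 [473.7 -76.  206. ]
   scene [350.8 139.8] 189 [495.7 -56.4 206. ] tri [array([473.6, -77.3, 189. ]), np.float64(0.4)]
red top [322.8 226.4] 109 [570.5 -16.1 130. ]
orange top [327.3 255.7] 226 [492.6 -25.3 159. ]
mat [[594.5, -260.0, 3.0], [616.0, -436.8, 3.0], [358.0, -457.4, 3.0], [337.9, -284.9, 3.0]] [ 476.6 -359.8    3. ] [np.float64(257.8), np.float64(178.1), np.float64(258.8), np.float64(173.6)]
shaker [[272.5, 272.7], [281.0, 175.6], [386.1, 184.7], [377.7, 281.8]] [[450.3, 125.3, 68.0], [722.4, 98.3, 68.0], [688.9, -199.6, 68.0], [418.1, -164.4, 68.0]] [569.9 -35.1  68. ] [np.float64(291.4), np.float64(273.4), np.float64(299.8), np.float64(273.1)]
[182, 178, 196, 187, 142, 113, 126, 127, 126, 126, 126, 127, 126, 126, 127, 127, 125, 126, 125, 121, 66, 74, 164, 183, 122, 90, 126]
pan [183.3516655  269.30359268] (50.30253601074219, 53.29178237915039) [465.9 369.1  75. ]
flask 4 [226. 151. 255. 192.] [ 758. -312.    0.]
shaker 3 [270. 172. 386. 294.] [383. -27.   0.]
shaker 4 [274. 151. 404. 239.] [675.  83.   0.]
handle 3 [322. 182. 337. 268.] [457. -35.   0.]
handle 4 [307. 155. 361. 180.] [ 479. -147.    0.]
```

```bash
cat > go.py <<'E'
# usage: go.py x y z yaw  [x y z yaw ...] : shifts from the present pose (tool axes), mm, turn rad
import sys,numpy as np
from cell import state
from scipy.spatial.transform import Rotation as R
s=state();p=s["eef_pos"];r=s["tcp_rot"];M=R.from_euler("xyz",r).as_matrix()
print("now",p.round(1),r.round(3),"F",s["ft_force"].round(1),"open",round(s["opening"],3),"grip",round(s["grip_force"],1),"t",round(s["t"],1),"j6",s["joints"][5].round(2))
a=np.array(sys.argv[1:],float).reshape(-1,4)
for q in a: print(q,"->",(M.T@(q[:3]-p)).round(1).tolist(),round(-((q[3]-r[2]+np.pi)%(2*np.pi)-np.pi),3))
E
python3 go.py 473.7 -76 280 1.46
```

```text
now [ 247.3 -574.   239.7] [3.142 0.    0.407] F [ 0.8 -0.1 -1.1] open 0.997 grip 0.0 t 1.4 j6 -0.11
[473.7  -76.   280.     1.46] -> [405.0, -367.8, -40.4] -1.053
```

Request:
jog_arm(motion=[[[30,-30,-40],-0.1],[[70,-65,-40],-0.24],[[110,-100,-40],-0.38],[[145,-130,-40],-0.52],[[180,-165,-40],-0.66]])

```text
t: 1.9
eef_pos: [344.8, -357.0, 279.8]
tcp_rot: [3.141, 0.0, 1.072]
ft_force: [1.2, -0.1, -0.5]
opening: 1.001
grip_force: 0.0
```

```bash
python3 go.py 473.7 -76 280 1.46
```

```text
now [ 344.8 -357.   279.8] [3.141 0.    1.072] F [ 1.2 -0.1 -0.5] open 1.001 grip 0.0 t 1.9 j6 -0.44
[473.7  -76.   280.     1.46] -> [308.5, -21.2, -0.3] -0.388
```

Request:
jog_arm(motion=[[[50,-5,0],-0.1],[[100,-10,0],-0.2],[[150,-13,0],-0.3],[[200,-16,0],-0.384],[[250,-19,0],-0.384]])

```text
t: 2.4
eef_pos: [448.5, -129.4, 280.0]
tcp_rot: [3.141, 0.0, 1.454]
ft_force: [0.6, -0.1, 0.3]
opening: 0.999
grip_force: 0.0
```

Request:
jog_arm(motion=[[[0,0,0],0],[[0,0,0],0]])

```text
t: 2.6
eef_pos: [448.3, -130.5, 279.7]
tcp_rot: [3.141, 0.0, 1.454]
ft_force: [1.4, 0.4, 0.5]
opening: 1.0
grip_force: 0.0
```

```bash
python3 go.py 473.7 -76 280 1.46 473.7 -76 201 1.46
```

```text
now [ 448.3 -130.5  279.7] [3.141 0.    1.454] F [1.4 0.4 0.5] open 1.0 grip 0.0 t 2.6 j6 -0.31
[473.7  -76.   280.     1.46] -> [57.1, 18.9, -0.3] -0.006
[473.7  -76.   201.     1.46] -> [57.1, 18.9, 78.7] -0.006
```

Request:
jog_arm(motion=[[[35,12,0],-0.006],[[57,19,0],-0.006],[[57,19,30],-0.006],[[57,19,60],-0.006],[[57,19,78],-0.006]])

```text
t: 3.1
eef_pos: [472.9, -78.4, 199.9]
tcp_rot: [-3.14, -0.0, 1.455]
ft_force: [0.4, 0.7, 0.3]
opening: 1.0
grip_force: 0.0
```

Request:
jog_arm(motion=[[[0,0,0],0],[[0,0,0],0]])

```text
t: 3.3
eef_pos: [473.7, -78.2, 202.1]
tcp_rot: [-3.142, 0.0, 1.455]
ft_force: [0.5, 0.0, 0.2]
opening: 1.004
grip_force: 0.0
```

```bash
python3 go.py 473.7 -76 201 1.46
python3 - <<'E'
from h import *
p=read_camera("scene");cv2.imwrite("pics/s1.png",cv2.resize(p["img"][60:230,250:450],None,fx=3.4,fy=3.4,interpolation=cv2.INTER_CUBIC))
E
```

```text
now [473.7 -78.2 202.1] [-3.142  0.     1.455] F [0.5 0.  0.2] open 1.004 grip 0.0 t 3.3 j6 -0.19
[473.7  -76.   201.     1.46] -> [2.2, -0.3, 1.1] -0.005
```

View pics/s1.png

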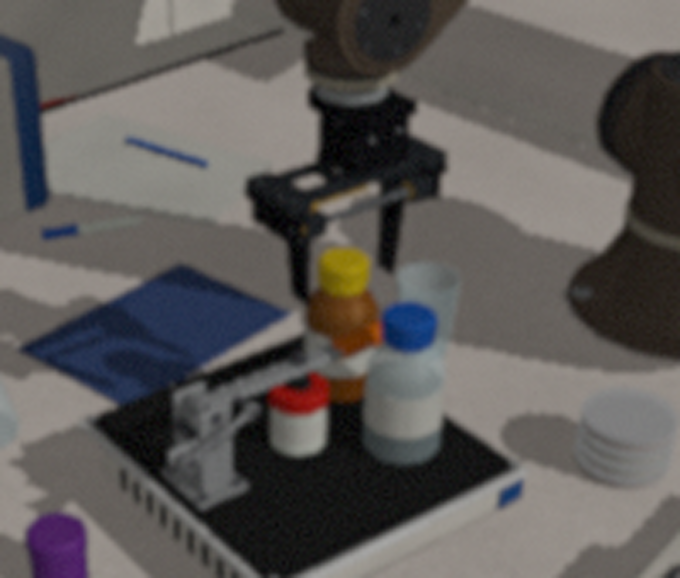

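The picture shows the fingers (tips ≈(300,298) and (388,268) in the crop) on either side of the yellow cap (345,272), so it is well centred. I'll close on it.

Request:
jog_arm(motion=[[[2,0,0],0],[[2,0,0],0],[[2,0,0],0],[[2,0,0],0],[[2,0,0],0]], grip=1)

```text
t: 3.85
eef_pos: [474.0, -75.0, 201.8]
tcp_rot: [3.141, 0.0, 1.457]
ft_force: [-0.5, 0.9, -0.4]
opening: 0.639
grip_force: 0.0
```

Request:
jog_arm(motion=[[[0,0,0],0],[[0,0,0],0],[[0,0,0],0]])

```text
t: 4.15
eef_pos: [474.1, -75.1, 201.6]
tcp_rot: [3.141, 0.0, 1.457]
ft_force: [0.9, 0.3, -0.1]
opening: 0.485
grip_force: 30.0
```

```bash
python3 go.py 473.7 -76 250 1.46
```

```text
now [474.1 -75.1 201.6] [3.141 0.    1.457] F [ 0.9  0.3 -0.1] open 0.485 grip 30.0 t 4.2 j6 -0.18
[473.7  -76.   250.     1.46] -> [-0.9, -0.3, -48.4] -0.003
```

Request:
jog_arm(motion=[[[0,0,-15],0],[[0,0,-35],0],[[0,0,-50],0],[[-20,0,-60],0],[[-50,0,-60],0]])

```text
t: 4.65
eef_pos: [468.4, -124.5, 262.7]
tcp_rot: [3.14, 0.0, 1.459]
ft_force: [0.7, 0.5, -2.6]
opening: 0.484
grip_force: 30.0
```

```bash
python3 go.py 417 -365 250 1.457
```

```text
now [ 468.4 -124.5  262.7] [3.14  0.    1.459] F [ 0.7  0.5 -2.6] open 0.484 grip 30.0 t 4.7 j6 -0.28
[ 417.    -365.     250.       1.457] -> [-244.7, -24.2, 12.7] 0.002
```

Request:
jog_arm(motion=[[[-40,-4,0],0],[[-85,-9,0],0],[[-130,-13,0],0],[[-175,-18,0],0],[[-215,-22,0],0]])

```text
t: 5.15
eef_pos: [420.9, -337.7, 261.2]
tcp_rot: [-3.141, -0.0, 1.456]
ft_force: [0.3, 0.5, -4.0]
opening: 0.487
grip_force: 30.0
```

Request:
jog_arm(motion=[[[-20,-2,0],0],[[-30,-2,20],0],[[-30,-2,50],0],[[-30,-2,75],0],[[-30,-2,90],0]])

```text
t: 5.65
eef_pos: [415.7, -364.8, 169.3]
tcp_rot: [-3.139, -0.002, 1.456]
ft_force: [0.0, 0.5, -3.7]
opening: 0.484
grip_force: 30.0
```

Request:
jog_arm(motion=[[[0,0,0],0],[[0,0,0],0]])

```text
t: 5.85
eef_pos: [416.5, -365.5, 171.8]
tcp_rot: [-3.141, -0.0, 1.457]
ft_force: [0.2, -0.1, -2.6]
opening: 0.486
grip_force: 30.0
```

```bash
python3 go.py 417 -365 137 1.457
```

```text
now [ 416.5 -365.5  171.8] [-3.141 -0.     1.457] F [ 0.2 -0.1 -2.6] open 0.486 grip 30.0 t 5.8 j6 -0.73
[ 417.    -365.     137.       1.457] -> [0.5, 0.4, 34.8] -0.0
```

Request:
jog_arm(motion=[[[0,0,15],0],[[0,0,25],0],[[0,0,31],0],[[0,0,34.5],0],[[0,0,34.5],0]])

```text
t: 6.35
eef_pos: [416.6, -365.4, 137.1]
tcp_rot: [-3.141, -0.0, 1.457]
ft_force: [-0.7, -0.6, -3.0]
opening: 0.483
grip_force: 30.0
```

Request:
jog_arm(motion=[[[0,0,0],0],[[0,0,0],0]])

```text
t: 6.55
eef_pos: [416.6, -365.6, 137.5]
tcp_rot: [3.141, 0.0, 1.457]
ft_force: [0.7, -0.3, -3.3]
opening: 0.484
grip_force: 30.0
```

Request:
jog_arm(motion=[[[0,0,1],0],[[0,0,1],0]])

```text
t: 6.75
eef_pos: [416.7, -365.7, 136.6]
tcp_rot: [3.141, 0.001, 1.457]
ft_force: [-0.3, -0.7, 2.3]
opening: 0.489
grip_force: 30.0
```

Request:
jog_arm(motion=[[[0,0,0],0],[[0,0,0],0],[[0,0,0],0],[[0,0,0],0],[[0,0,0],0]], grip=0)

```text
t: 7.25
eef_pos: [416.5, -365.4, 136.1]
tcp_rot: [-3.142, 0.0, 1.457]
ft_force: [-0.2, 1.0, -1.0]
opening: 0.852
grip_force: 0.0
```

Request:
jog_arm(motion=[[[0,0,0],0],[[0,0,0],0],[[0,0,-20],0],[[0,0,-60],0],[[0,0,-110],0]])

```text
t: 7.75
eef_pos: [416.0, -364.9, 246.1]
tcp_rot: [-3.139, -0.002, 1.457]
ft_force: [0.3, -0.8, 0.1]
opening: 0.999
grip_force: 0.0
```

```bash
python3 go.py 502.5 32 300 1.457
```

```text
now [ 416.  -364.9  246.1] [-3.139e+00 -2.000e-03  1.457e+00] F [ 0.3 -0.8  0.1] open 0.999 grip 0.0 t 7.8 j6 -0.73
[502.5    32.    300.      1.457] -> [404.3, 40.6, -53.0] -0.0
```

Request:
jog_arm(motion=[[[40,4,-30],0],[[90,9,-40],0],[[140,14,-40],0],[[190,19,-40],0],[[240,24,-40],0]])

```text
t: 8.25
eef_pos: [467.2, -129.9, 286.4]
tcp_rot: [3.141, 0.0, 1.456]
ft_force: [1.2, -0.1, 0.8]
opening: 1.002
grip_force: 0.0
```

Request:
jog_arm(motion=[[[50,5,0],0],[[100,10,0],0],[[140,14,0],0],[[162,16,0],0],[[162,16,0],0]])

```text
t: 8.75
eef_pos: [501.7, 29.7, 286.1]
tcp_rot: [3.142, -0.0, 1.46]
ft_force: [-0.4, 0.7, -0.1]
opening: 0.998
grip_force: 0.0
```

Request:
jog_arm(motion=[[[0,0,0],0]])

```text
t: 8.85
eef_pos: [501.4, 27.4, 286.0]
tcp_rot: [-3.141, 0.0, 1.458]
ft_force: [-0.1, -0.2, -1.1]
opening: 1.0
grip_force: 0.0
```

```bash
python3 go.py 502.5 32 201.5 1.457
```

```text
now [501.4  27.4 286. ] [-3.141  0.     1.458] F [-0.1 -0.2 -1.1] open 1.0 grip 0.0 t 8.8 j6 0.04
[502.5    32.    201.5     1.457] -> [4.7, 0.6, 84.5] 0.001
```

Request:
jog_arm(motion=[[[4.5,0.6,0],0],[[4.5,0.6,30],0],[[4.5,0.6,60],0],[[4.5,0.6,84.5],0],[[4.5,0.6,84.5],0]])

```text
t: 9.35
eef_pos: [501.5, 30.9, 199.3]
tcp_rot: [-3.137, 0.0, 1.455]
ft_force: [-0.6, -0.5, -0.1]
opening: 1.001
grip_force: 0.0
```

Request:
jog_arm(motion=[[[0,0,0],0],[[0,0,0],0],[[0,0,0],0],[[0,0,0],0],[[0,0,0],0]], grip=1)

```text
t: 9.85
eef_pos: [502.8, 31.8, 202.1]
tcp_rot: [3.141, 0.0, 1.457]
ft_force: [0.3, 0.8, 0.1]
opening: 0.632
grip_force: 0.0
```

Request:
jog_arm(motion=[[[0,0,0],0],[[0,0,0],0],[[0,0,0],0],[[0,0,0],0]])

```text
t: 10.25
eef_pos: [502.9, 31.7, 201.8]
tcp_rot: [3.141, 0.0, 1.457]
ft_force: [1.3, 0.4, 2.1]
opening: 0.489
grip_force: 30.0
```

Request:
jog_arm(motion=[[[0,0,-15],0],[[0,0,-40],0],[[0,0,-70],0],[[0,0,-100],0],[[-15,0,-120],0]])

```text
t: 10.75
eef_pos: [500.7, 17.6, 323.0]
tcp_rot: [3.141, -0.0, 1.458]
ft_force: [-0.1, -0.1, -4.2]
opening: 0.485
grip_force: 30.0
```

```bash
python3 go.py 537 -354.5 322 1.457
```

```text
now [500.7  17.6 323. ] [ 3.141 -0.     1.458] F [-0.1 -0.1 -4.2] open 0.485 grip 30.0 t 10.8 j6 0.02
[ 537.    -354.5    322.       1.457] -> [-365.7, 77.8, 0.9] 0.001
```

Request:
jog_arm(motion=[[[-40,8,0],0],[[-80,16,0],0],[[-120,26,0],0],[[-160,34,0],0],[[-200,42,0],0]])

```text
t: 11.25
eef_pos: [519.4, -188.1, 320.9]
tcp_rot: [-3.14, -0.001, 1.457]
ft_force: [0.5, -0.0, -4.0]
opening: 0.483
grip_force: 30.0
```

Request:
jog_arm(motion=[[[-45,9,0],0],[[-90,19,10],0],[[-130,27,40],0],[[-160,34,70],0],[[-165,36,105],0]])

```text
t: 11.75
eef_pos: [536.4, -357.9, 214.5]
tcp_rot: [-3.141, 0.0, 1.454]
ft_force: [0.2, -0.2, -3.6]
opening: 0.484
grip_force: 30.0
```

Request:
jog_arm(motion=[[[0,0,20],0],[[0,0,40],0],[[0,0,40],0],[[0,0,40],0]])

```text
t: 12.15
eef_pos: [536.8, -354.5, 176.5]
tcp_rot: [-3.14, -0.001, 1.457]
ft_force: [1.0, -0.1, -3.8]
opening: 0.485
grip_force: 30.0
```

```bash
python3 go.py 537 -354.5 136.8 1.457
```

```text
now [ 536.8 -354.5  176.5] [-3.140e+00 -1.000e-03  1.457e+00] F [ 1.  -0.1 -3.8] open 0.485 grip 30.0 t 12.2 j6 -0.57
[ 537.    -354.5    136.8      1.457] -> [0.0, 0.2, 39.7] -0.0
```

Request:
jog_arm(motion=[[[0,0,20],0],[[0,0,32],0],[[0,0,38],0],[[0,0,40.3],0],[[0,0,40.3],0]])

```text
t: 12.65
eef_pos: [537.2, -354.8, 137.0]
tcp_rot: [3.141, 0.001, 1.457]
ft_force: [0.7, 0.8, -4.7]
opening: 0.485
grip_force: 30.0
```

Request:
jog_arm(motion=[[[0,0,0],0],[[0,0,0],0]])

```text
t: 12.85
eef_pos: [537.1, -354.8, 136.8]
tcp_rot: [3.141, 0.001, 1.457]
ft_force: [-0.3, 0.3, -2.9]
opening: 0.485
grip_force: 30.0
```

Request:
jog_arm(motion=[[[0,0,0.7],0],[[0,0,0.7],0]])

```text
t: 13.05
eef_pos: [537.2, -354.8, 136.7]
tcp_rot: [3.14, 0.001, 1.457]
ft_force: [-0.4, 1.7, 5.1]
opening: 0.489
grip_force: 30.0
```

Request:
jog_arm(motion=[[[0,0,0],0],[[0,0,0],0],[[0,0,0],0],[[0,0,0],0],[[0,0,0],0]], grip=0)

```text
t: 13.55
eef_pos: [536.9, -354.7, 135.6]
tcp_rot: [3.142, 0.0, 1.457]
ft_force: [-0.2, -0.2, -0.1]
opening: 0.847
grip_force: 0.0
```

Request:
jog_arm(motion=[[[0,0,0],0],[[0,0,0],0],[[0,0,-20],0],[[0,0,-60],0],[[0,0,-110],0]])

```text
t: 14.05
eef_pos: [536.4, -354.2, 245.3]
tcp_rot: [-3.139, -0.002, 1.457]
ft_force: [0.5, 0.4, 1.3]
opening: 1.002
grip_force: 0.0
```

Request:
jog_arm(motion=[[[40,0,0],0.14],[[80,0,0],0.28],[[120,0,0],0.42],[[160,0,0],0.56],[[200,0,0],0.7]])

```text
t: 14.55
eef_pos: [559.6, -154.4, 245.8]
tcp_rot: [3.141, -0.0, 0.751]
ft_force: [0.8, -0.2, 0.1]
opening: 1.001
grip_force: 0.0
```

Request:
jog_arm(motion=[[[0,0,0],0.14],[[0,0,0],0.28],[[0,0,0],0.42],[[0,0,0],0.56],[[0,0,0],0.7]])

```text
t: 15.05
eef_pos: [559.6, -155.9, 245.6]
tcp_rot: [3.141, -0.0, 0.051]
ft_force: [0.2, 0.7, -0.5]
opening: 0.996
grip_force: 0.0
```

Request:
jog_arm(motion=[[[0,0,0],0.1],[[0,0,0],0.167],[[0,0,0],0.167],[[0,0,0],0.167]])

```text
t: 15.45
eef_pos: [559.7, -155.9, 245.6]
tcp_rot: [3.141, -0.0, -0.108]
ft_force: [-0.2, 0.4, -0.2]
opening: 1.0
grip_force: 0.0
```

```bash
python3 - <<'E'
from h import *
T=read_camera("top");i=T["img"]
for lo,hi,w,z,n in [((7,120,60),(18,255,255),(310,235,335,275),159,"orange"),((0,120,60),(6,255,255),(310,210,350,240),130,"red"),((100,100,60),(125,255,255),(400,200,480,270),141,"blue"),((20,120,60),(35,255,255),(400,230,480,310),141,"yellow")]:
    b=blob(T,lo,hi,w)
    if b is None: print(n,None);continue
    print(n,b[0].round(1),b[1],onz(T,*b[0],z).round(1))
    if n=="orange":
        r=cv2.minAreaRect(cv2.findContours(b[2],0,2)[0][0]);q=cv2.boxPoints(r)+[310,235];print(np.array([onz(T,*u,159) for u in q]).round(1).tolist())
cv2.imwrite("pics/t2.png",cv2.resize(i[140:320,240:500],None,fx=3,fy=3,interpolation=cv2.INTER_CUBIC))
E
python3 go.py 493.5 -26 250 -0.11
```

```text
orange [327.1 255.3] 247 [493.5 -24.9 159. ]
[[459.8, -9.6, 159.0], [529.3, -16.8, 159.0], [526.9, -40.2, 159.0], [457.4, -32.9, 159.0]]
red [322.8 226.5] 115 [570.3 -16.  130. ]
blue [452.8 244.9] 1428 [ 512.6 -356.4  141. ]
yellow [457.4 281.8] 303 [ 416.8 -362.5  141. ]
now [ 559.7 -155.9  245.6] [ 3.142 -0.    -0.108] F [ 0.5  0.2 -0.4] open 0.999 grip 0.0 t 15.5 j6 1.29
[ 4.935e+02 -2.600e+01  2.500e+02 -1.100e-01] -> [-79.8, -122.0, -4.4] 0.002
```

View pics/t2.png

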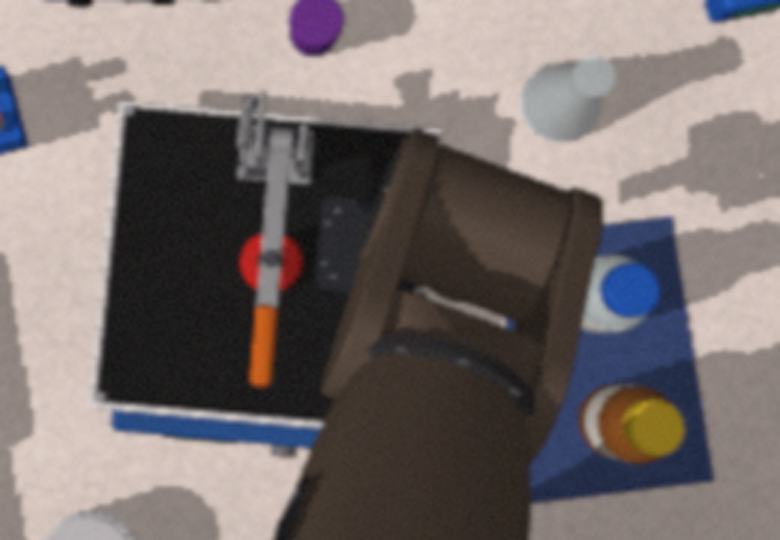

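Both bottles stand on the mat (caps at crop (630,290) and (655,428)), and the handle is free at crop (262,347). I'll approach it next.

Request:
jog_arm(motion=[[[-30,-45,0],0],[[-60,-90,0],0],[[-80,-122,0],0],[[-80,-122,0],0],[[-80,-122,0],0]])

```text
t: 16.0
eef_pos: [493.7, -25.3, 246.1]
tcp_rot: [3.141, -0.001, -0.107]
ft_force: [-0.3, -0.1, 0.1]
opening: 0.999
grip_force: 0.0
```

```bash
python3 go.py 493.5 -25.5 156 -0.108
```

```text
now [493.7 -25.3 246.1] [ 3.141e+00 -1.000e-03 -1.070e-01] F [-0.3 -0.1  0.1] open 0.999 grip 0.0 t 16.0 j6 1.49
[ 4.935e+02 -2.550e+01  1.560e+02 -1.080e-01] -> [-0.3, 0.2, 90.1] 0.001
```

Request:
jog_arm(motion=[[[0,0,30],0],[[0,0,60],0],[[0,0,90],0],[[0,0,90],0],[[0,0,90],0]])

```text
t: 16.5
eef_pos: [494.2, -26.7, 155.9]
tcp_rot: [3.142, 0.001, -0.111]
ft_force: [0.4, -0.1, 0.5]
opening: 1.003
grip_force: 0.0
```

Request:
jog_arm(motion=[[[0,0,0],0],[[0,0,0],0],[[0,0,0],0],[[0,0,0],0],[[0,0,0],0]], grip=1)

```text
t: 17.0
eef_pos: [493.7, -25.9, 155.9]
tcp_rot: [3.141, -0.001, -0.11]
ft_force: [-0.2, -0.2, -0.1]
opening: 0.639
grip_force: 0.0
```

Request:
jog_arm(motion=[[[0,0,0],0],[[0,0,0],0],[[0,0,0],0],[[0,0,0],0],[[0,0,0],0]])

```text
t: 17.5
eef_pos: [493.6, -25.9, 155.6]
tcp_rot: [3.141, 0.0, -0.11]
ft_force: [-0.0, -1.7, 0.6]
opening: 0.214
grip_force: 1.6
```

```bash
python3 -c "
import numpy as np
for t in np.arange(.1,1.45,.1): print(round(t,1),(180*(1-np.cos(t))).round(1),(-180*np.sin(t)).round(1))"; python3 go.py
```

```text
0.1 0.9 -18.0
0.2 3.6 -35.8
0.3 8.0 -53.2
0.4 14.2 -70.1
0.5 22.0 -86.3
0.6 31.4 -101.6
0.7 42.3 -116.0
0.8 54.6 -129.1
0.9 68.1 -141.0
1.0 82.7 -151.5
1.1 98.4 -160.4
1.2 114.8 -167.8
1.3 131.9 -173.4
1.4 149.4 -177.4
now [493.6 -25.9 155.6] [ 3.141  0.    -0.11 ] F [-0.  -1.7  0.6] open 0.214 grip 1.6 t 17.5 j6 1.49
```

Request:
jog_arm(motion=[[[0,0,0],0],[[0,0,0],0]])

```text
t: 17.7
eef_pos: [493.5, -27.0, 155.5]
tcp_rot: [3.14, 0.0, -0.11]
ft_force: [-2.0, -11.6, -0.8]
opening: 0.185
grip_force: 30.0
```

Request:
jog_arm(motion=[[[1,0,-18],0],[[3.6,0,-36],0],[[8,0,-53],0],[[14,0,-70],0],[[22,0,-86],0]])

```text
t: 18.2
eef_pos: [515.2, -29.5, 242.0]
tcp_rot: [3.139, 0.001, -0.11]
ft_force: [1.3, -9.9, -5.6]
opening: 0.187
grip_force: 30.0
```

```bash
python3 go.py
```

```text
now [515.2 -29.5 242. ] [ 3.139e+00  1.000e-03 -1.100e-01] F [ 1.3 -9.9 -5.6] open 0.187 grip 30.0 t 18.2 j6 1.5
```

Request:
jog_arm(motion=[[[9.4,0,-15.5],0],[[20.3,0,-30],0],[[32.6,0,-43],0],[[46,0,-55],0],[[60.7,0,-65.5],0]])

```text
t: 18.7
eef_pos: [575.6, -36.3, 307.2]
tcp_rot: [3.139, 0.002, -0.111]
ft_force: [-0.6, -9.5, -4.2]
opening: 0.189
grip_force: 30.0
```

Request:
jog_arm(motion=[[[15.5,0,-9],0],[[32,0,-16.3],0],[[49,0,-22],0],[[49,0,-22],0]])

```text
t: 19.1
eef_pos: [625.8, -42.0, 329.6]
tcp_rot: [3.139, -0.001, -0.111]
ft_force: [0.3, -7.8, 4.2]
opening: 0.189
grip_force: 30.0
```

Request:
jog_arm(motion=[[[0,0,0],0],[[0,0,0],0],[[0,0,0],0],[[0,0,0],0],[[0,0,0],0]], grip=0.4)

```text
t: 19.6
eef_pos: [624.4, -40.2, 329.1]
tcp_rot: [-3.142, 0.0, -0.11]
ft_force: [-0.4, -0.4, -0.5]
opening: 0.549
grip_force: 0.0
```

```bash
python3 go.py
python3 - <<'E'
from h import *
p=read_camera("scene");cv2.imwrite("pics/s3.png",cv2.resize(p["img"][60:230,250:450],None,fx=3,fy=3,interpolation=cv2.INTER_CUBIC))
E
```

```text
now [624.4 -40.2 329.1] [-3.142  0.    -0.11 ] F [-0.4 -0.4 -0.5] open 0.549 grip 0.0 t 19.6 j6 1.51
```

View pics/s3.png

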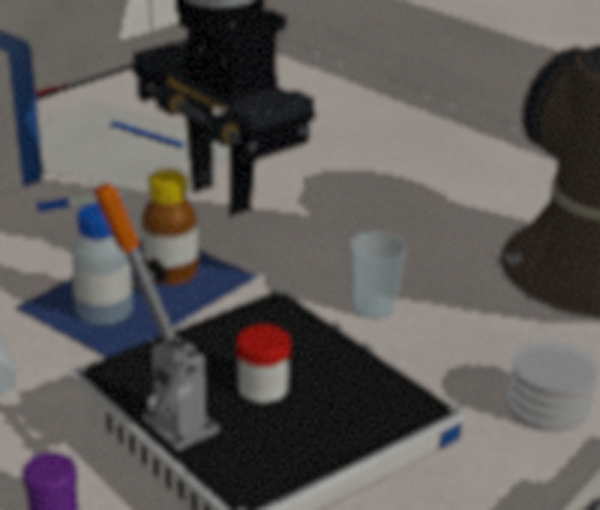

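The hold-down arm stands open (handle at crop (118,215)). The jar is still upright on the platform (cap at (264,345)). I'll clear the view and measure the jar.

Request:
jog_arm(motion=[[[-40,0,0],0],[[-80,-30,10],0],[[-90,-75,30],0],[[-90,-120,50],0],[[-90,-165,70],0]], grip=0)

```text
t: 20.15
eef_pos: [552.8, 135.1, 259.1]
tcp_rot: [-3.141, -0.001, -0.111]
ft_force: [1.3, 0.1, 0.5]
opening: 0.959
grip_force: 0.0
```

Request:
jog_arm(motion=[[[0,-20,0],0],[[0,-20,0],0]])

```text
t: 20.35
eef_pos: [555.1, 155.9, 258.5]
tcp_rot: [3.142, 0.001, -0.107]
ft_force: [0.1, -0.3, 0.1]
opening: 0.998
grip_force: 0.0
```

```bash
python3 - <<'E'
from h import *
T=read_camera("top");S=read_camera("scene")
b=blob(T,(0,120,60),(6,255,255),(305,205,355,245));print("top",b[0],b[1],b[3],onz(T,*b[0],130).round(1))
c=blob(S,(0,120,60),(6,255,255),(315,160,360,200));print("scene",c[0],c[1],c[3],"tri",tri(ray(T,*b[0]),ray(S,*c[0])))
cv2.imwrite("pics/t4.png",cv2.resize(T["img"][140:320,150:400],None,fx=3,fy=3,interpolation=cv2.INTER_CUBIC))
E
python3 go.py 569 -34 200 -0.11
```

```text
top [329.5994832  227.17829457] 387 [ 14  12  22  22 387] [568.  -34.2 130. ]
scene [337.62612613 174.4009009 ] 222 [ 14   8  19  14 222] tri (array([569.27088074, -35.18930605, 122.02689826]), np.float64(2.215053178469935))
now [555.3 153.4 259.1] [ 3.141 -0.    -0.109] F [-1.  -0.6  0. ] open 1.0 grip 0.0 t 20.4 j6 1.84
[ 5.69e+02 -3.40e+01  2.00e+02 -1.10e-01] -> [34.0, 184.8, 59.2] 0.001
```

View pics/t4.png

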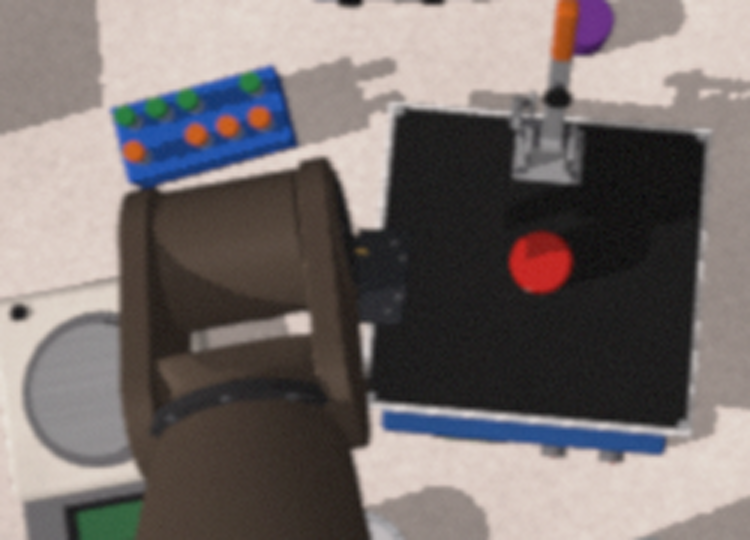

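The jar's cap is at crop (540,262), giving a jar at (568,-34).

Request:
jog_arm(motion=[[[8,45,0],0],[[17,90,0],0],[[26,135,20],0],[[33.5,184.5,50],0],[[33.5,184.5,50],0]])

```text
t: 20.95
eef_pos: [567.3, -38.7, 207.2]
tcp_rot: [3.141, 0.003, -0.115]
ft_force: [-0.5, 0.2, 0.2]
opening: 0.998
grip_force: 0.0
```

Request:
jog_arm(motion=[[[0,0,0],0]])

```text
t: 21.05
eef_pos: [567.9, -36.0, 208.8]
tcp_rot: [3.142, 0.001, -0.114]
ft_force: [0.2, -0.4, -0.1]
opening: 0.999
grip_force: 0.0
```

```bash
python3 go.py 568.3 -34.4 127 -0.109
```

```text
now [567.9 -36.  208.8] [ 3.142e+00  1.000e-03 -1.140e-01] F [ 0.2 -0.4 -0.1] open 0.999 grip 0.0 t 21.1 j6 1.51
[ 5.683e+02 -3.440e+01  1.270e+02 -1.090e-01] -> [0.3, -1.6, 81.8] -0.005
```

Request:
jog_arm(motion=[[[0,0,30],0],[[0,0,60],0],[[0,0,82],0],[[0,0,82],0],[[0,0,82],0]])

```text
t: 21.55
eef_pos: [568.9, -33.1, 128.3]
tcp_rot: [3.142, -0.001, -0.11]
ft_force: [0.1, 0.3, -0.3]
opening: 0.997
grip_force: 0.0
```

Request:
jog_arm(motion=[[[0,0,0],0],[[0,0,0],0],[[0,0,0],0],[[0,0,0],0],[[0,0,0],0]], grip=1)

```text
t: 22.05
eef_pos: [568.4, -33.7, 127.3]
tcp_rot: [3.141, -0.0, -0.11]
ft_force: [0.7, 0.0, 0.3]
opening: 0.639
grip_force: 0.0
```

Request:
jog_arm(motion=[[[0,0,0],0],[[0,0,0],0],[[0,0,0],0]])

```text
t: 22.35
eef_pos: [568.4, -33.8, 127.2]
tcp_rot: [3.141, -0.0, -0.11]
ft_force: [0.8, -0.2, 1.4]
opening: 0.555
grip_force: 30.0
```

Request:
jog_arm(motion=[[[0,0,-15],0],[[0,0,-40],0],[[0,0,-60],0],[[0,0,-60],0]])

```text
t: 22.75
eef_pos: [569.2, -33.8, 189.2]
tcp_rot: [3.141, -0.004, -0.11]
ft_force: [-0.0, -0.1, -0.7]
opening: 0.56
grip_force: 30.0
```

```bash
python3 go.py 466 369 190 -0.109
```

```text
now [569.2 -33.8 189.2] [ 3.141 -0.004 -0.11 ] F [-0.  -0.1 -0.7] open 0.56 grip 30.0 t 22.8 j6 1.51
[ 4.66e+02  3.69e+02  1.90e+02 -1.09e-01] -> [-146.9, -389.0, -1.5] -0.001
```

Request:
jog_arm(motion=[[[-14,-37,0],0],[[-29,-77,0],0],[[-45,-118,0],0],[[-60,-158,0],0],[[-76,-200,0],0]])

```text
t: 23.25
eef_pos: [513.9, 174.8, 185.9]
tcp_rot: [3.141, 0.001, -0.111]
ft_force: [0.6, 0.0, -0.4]
opening: 0.557
grip_force: 30.0
```

Request:
jog_arm(motion=[[[-16,-42,0],0],[[-31,-82,0],0],[[-46,-122,0],0],[[-61,-161,0],0],[[-71,-187,0],0]])

```text
t: 23.75
eef_pos: [463.4, 369.4, 185.7]
tcp_rot: [3.141, 0.001, -0.109]
ft_force: [0.6, -0.8, -1.3]
opening: 0.559
grip_force: 30.0
```

Request:
jog_arm(motion=[[[0,0,0],0],[[0,0,0],0],[[0,0,0],0]])

```text
t: 24.05
eef_pos: [464.9, 366.2, 186.4]
tcp_rot: [3.141, 0.001, -0.111]
ft_force: [0.0, -0.8, -0.8]
opening: 0.557
grip_force: 30.0
```

```bash
python3 - <<'E'
from h import *
T=read_camera("top");S=read_camera("scene")
cv2.imwrite("pics/s5.png",cv2.resize(S["img"][130:330,350:570],None,fx=2.7,fy=2.7,interpolation=cv2.INTER_CUBIC))
c=blob(S,(0,120,60),(6,255,255),(400,150,540,290));print("scene jar",c[0],c[1])
# pan ellipse in scene
x0,y0,x1,y1=410,195,530,300
print("proj pan",proj(S,(466,369,75)), [proj(S,(466+60*a,369+60*b,75)).round(1).tolist() for a,b in((1,0),(-1,0),(0,1),(0,-1))])
E
python3 go.py 466 369 134 -0.109
```

```text
scene jar [475.63235294 204.95220588] 272
proj pan [469.2519095  235.81177669] [[456.5, 246.3], [481.3, 225.9], [489.4, 247.2], [450.3, 225.1]]
now [465.2 366.1 186.8] [ 3.141  0.    -0.112] F [ 0.4 -0.6 -1.5] open 0.559 grip 30.0 t 24.1 j6 2.24
[ 4.66e+02  3.69e+02  1.34e+02 -1.09e-01] -> [0.5, -3.0, 52.8] -0.003
```

View pics/s5.png

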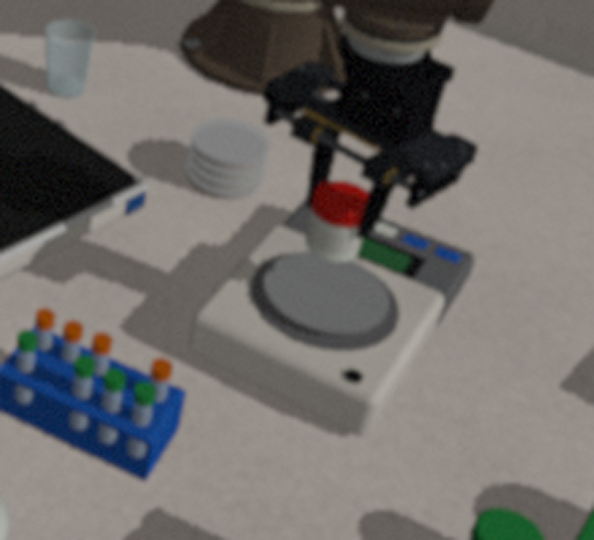

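The jar hangs upright over the pan; the pan's middle, at crop (325,290), agrees with the projection. I'll lower it.

Request:
jog_arm(motion=[[[0.5,-3,20],0],[[0.5,-3,38],0],[[0.5,-3,48],0],[[0.5,-3,51.5],0],[[0.5,-3,51.5],0]])

```text
t: 24.65
eef_pos: [465.9, 369.7, 135.5]
tcp_rot: [3.141, 0.0, -0.111]
ft_force: [0.3, 0.1, -1.4]
opening: 0.554
grip_force: 30.0
```

Request:
jog_arm(motion=[[[0,0,0],0],[[0,0,0.5],0],[[0,0,0.5],0]])

```text
t: 24.95
eef_pos: [465.8, 370.2, 135.6]
tcp_rot: [-3.141, -0.001, -0.11]
ft_force: [-0.6, -0.3, -0.7]
opening: 0.56
grip_force: 30.0
```

Request:
jog_arm(motion=[[[0,0,0.8],0],[[0,0,0.8],0],[[0,0,0.8],0]])

```text
t: 25.25
eef_pos: [465.6, 370.1, 134.3]
tcp_rot: [3.142, -0.0, -0.11]
ft_force: [0.5, -0.3, -0.7]
opening: 0.556
grip_force: 30.0
```

```bash
python3 go.py 466 369 134 -0.109
```

```text
now [465.6 370.1 134.3] [ 3.142 -0.    -0.11 ] F [ 0.5 -0.3 -0.7] open 0.556 grip 30.0 t 25.2 j6 2.24
[ 4.66e+02  3.69e+02  1.34e+02 -1.09e-01] -> [0.5, 1.1, 0.3] -0.001
```

Request:
jog_arm(motion=[[[0,0,0.7],0],[[0,0,0.7],0],[[0,0,0.7],0]])

```text
t: 25.55
eef_pos: [465.7, 370.1, 134.2]
tcp_rot: [-3.141, -0.001, -0.11]
ft_force: [-2.5, -1.3, 5.8]
opening: 0.557
grip_force: 30.0
```

Request:
jog_arm(motion=[[[0,0,0],0],[[0,0,0],0],[[0,0,0],0],[[0,0,0],0],[[0,0,0],0]], grip=0)

```text
t: 26.05
eef_pos: [465.7, 370.1, 133.5]
tcp_rot: [3.141, 0.0, -0.11]
ft_force: [-0.2, -0.3, -0.1]
opening: 0.921
grip_force: 0.0
```

Request:
jog_arm(motion=[[[0,0,0],0],[[0,0,0],0],[[0,0,-20],0],[[0,0,-60],0],[[0,0,-100],0]])

```text
t: 26.55
eef_pos: [465.4, 369.9, 234.3]
tcp_rot: [3.141, 0.001, -0.11]
ft_force: [-0.2, 0.1, -0.6]
opening: 0.998
grip_force: 0.0
```

Request:
jog_arm(motion=[[[0,30,-20],-0.14],[[0,70,-40],-0.28],[[0,110,-60],-0.42],[[0,155,-60],-0.56],[[0,200,-60],-0.7]])

```text
t: 27.05
eef_pos: [443.4, 171.1, 294.3]
tcp_rot: [3.141, -0.001, 0.592]
ft_force: [-0.5, -0.3, 0.3]
opening: 1.0
grip_force: 0.0
```

Request:
jog_arm(motion=[[[0,0,0],-0.14],[[0,0,0],-0.28],[[0,0,0],-0.42],[[0,0,0],-0.56],[[0,0,0],-0.7]])

```text
t: 27.55
eef_pos: [443.8, 172.5, 293.7]
tcp_rot: [3.141, -0.0, 1.291]
ft_force: [-0.8, -0.4, -0.4]
opening: 1.0
grip_force: 0.0
```

```bash
python3 - <<'E'
from h import *
T=read_camera("top")
b=blob(T,(0,120,60),(6,255,255),(150,230,230,310));print("jar",b[0],b[1],onz(T,*b[0],137).round(1))
cv2.imwrite("pics/t6.png",cv2.resize(T["img"][140:330,140:500],None,fx=2.2,fy=2.2,interpolation=cv2.INTER_CUBIC))
E
python3 go.py 537 -354.7 330 1.457
```

```text
jar [174.39013453 267.18834081] 223 [472.9 374.1 137. ]
now [443.8 172.5 293.7] [3.141 0.    1.3  ] F [-0.1 -0.8 -0.5] open 1.001 grip 0.0 t 27.6 j6 0.5
[ 537.    -354.7    330.       1.457] -> [-483.0, 230.9, -36.3] -0.157
```

View pics/t6.png

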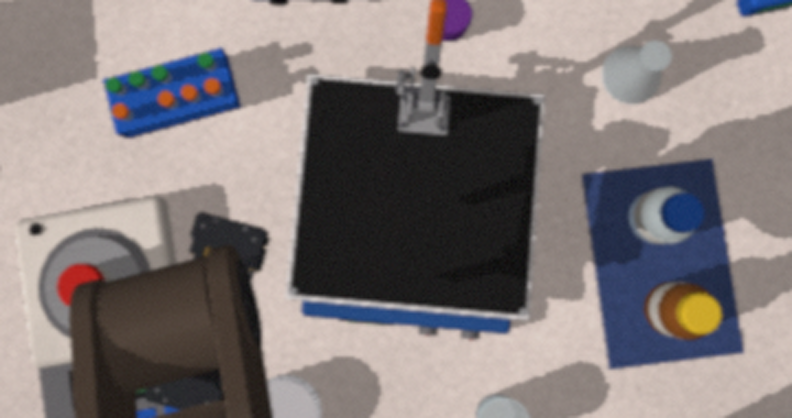

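The top view shows the jar on the pan (partly hidden by the arm), the hold-down arm up, and both bottles on the mat. Next I'll return the clear bottle.

Request:
jog_arm(motion=[[[-42,20,0],-0.1],[[-85,40,0],-0.16],[[-129,62,0],-0.16],[[-173,83,0],-0.16],[[-217,104,0],-0.16]])

```text
t: 28.1
eef_pos: [482.6, -66.9, 293.8]
tcp_rot: [3.141, 0.0, 1.443]
ft_force: [0.5, -0.3, -0.4]
opening: 1.001
grip_force: 0.0
```

Request:
jog_arm(motion=[[[0,0,0],0]])

```text
t: 28.2
eef_pos: [483.3, -69.5, 293.5]
tcp_rot: [3.141, 0.001, 1.438]
ft_force: [-0.1, 1.0, -0.1]
opening: 1.003
grip_force: 0.0
```

```bash
python3 go.py 537 -354.7 250 1.457
python3 - <<'E'
from h import *
T=read_camera("top")
b=blob(T,(0,120,60),(6,255,255),(150,230,230,310));print("jar",b[0],b[1],onz(T,*b[0],137).round(1))
E
```

```text
now [483.3 -69.5 293.5] [3.141e+00 1.000e-03 1.438e+00] F [-0.1  1.  -0.1] open 1.003 grip 0.0 t 28.2 j6 -0.14
[ 537.    -354.7    250.       1.457] -> [-275.5, 91.0, 43.8] -0.019
jar [176.36389685 269.52148997] 349 [466.7 368.8 137. ]
```

Request:
jog_arm(motion=[[[-45,15,0],-0.019],[[-90,30,0],-0.019],[[-135,45,0],-0.019],[[-180,60,0],-0.019],[[-225,74,0],-0.019]])

```text
t: 28.75
eef_pos: [528.5, -297.8, 293.8]
tcp_rot: [3.141, -0.0, 1.464]
ft_force: [0.1, -0.0, -1.3]
opening: 0.998
grip_force: 0.0
```

Request:
jog_arm(motion=[[[-30,10,0],0],[[-50,17,20],0],[[-50,17,43],0],[[-50,17,43],0],[[-50,17,43],0]])

```text
t: 29.25
eef_pos: [540.0, -347.7, 251.1]
tcp_rot: [-3.141, -0.0, 1.465]
ft_force: [0.5, -0.2, 0.6]
opening: 0.998
grip_force: 0.0
```

```bash
python3 go.py 537 -354.8 136 1.457
```

```text
now [ 540.  -347.7  251.1] [-3.141 -0.     1.465] F [ 0.5 -0.2  0.6] open 0.998 grip 0.0 t 29.2 j6 -0.57
[ 537.    -354.8    136.       1.457] -> [-7.4, -2.2, 115.1] 0.008
```

Request:
jog_arm(motion=[[[-7.4,-2.2,10],0.008],[[-7.4,-2.2,45],0.008],[[-7.4,-2.2,85],0.008],[[-7.4,-2.2,114.5],0.008],[[-7.4,-2.2,114.5],0.008]])

```text
t: 29.75
eef_pos: [535.5, -355.1, 133.2]
tcp_rot: [-3.137, -0.003, 1.456]
ft_force: [0.2, 0.3, -0.4]
opening: 1.001
grip_force: 0.0
```

Request:
jog_arm(motion=[[[0,0,0],0],[[0,0,0],0],[[0,0,0],0],[[0,0,0],0],[[0,0,0],0]], grip=1)

```text
t: 30.25
eef_pos: [536.8, -356.1, 136.9]
tcp_rot: [3.141, 0.001, 1.457]
ft_force: [0.8, -0.4, 0.3]
opening: 0.635
grip_force: 0.0
```

Request:
jog_arm(motion=[[[0,0,0],0],[[0,0,0],0],[[0,0,0],0],[[0,0,0],0]])

```text
t: 30.65
eef_pos: [536.9, -356.1, 136.3]
tcp_rot: [3.141, 0.0, 1.457]
ft_force: [0.7, 0.0, 2.1]
opening: 0.486
grip_force: 30.0
```

Request:
jog_arm(motion=[[[0,0,-15],0],[[0,0,-40],0],[[0,0,-75],0],[[0,0,-110],0],[[0,0,-120],0]])

```text
t: 31.15
eef_pos: [537.1, -356.5, 260.3]
tcp_rot: [3.137, 0.003, 1.457]
ft_force: [0.6, -1.0, -3.8]
opening: 0.49
grip_force: 30.0
```

```bash
python3 go.py 502.9 31.7 260 1.457
```

```text
now [ 537.1 -356.5  260.3] [3.137e+00 3.000e-03 1.457e+00] F [ 0.6 -1.  -3.8] open 0.49 grip 30.0 t 31.1 j6 -0.57
[502.9    31.7   260.      1.457] -> [381.7, -78.2, -1.1] -0.0
```

Request:
jog_arm(motion=[[[30,-6,0],0],[[70,-14,0],0],[[113,-23,0],0],[[156,-32,0],0],[[200,-41,0],0]])

```text
t: 31.65
eef_pos: [517.7, -151.0, 255.2]
tcp_rot: [-3.14, -0.0, 1.456]
ft_force: [0.5, -0.0, -5.4]
opening: 0.489
grip_force: 30.0
```

Request:
jog_arm(motion=[[[44,-9,0],0],[[86,-17,0],0],[[124,-25,0],0],[[155,-31,0],0],[[175,-35,0],0]])

```text
t: 32.15
eef_pos: [502.8, 27.3, 255.4]
tcp_rot: [-3.14, 0.0, 1.458]
ft_force: [0.8, -0.0, -4.8]
opening: 0.489
grip_force: 30.0
```

Request:
jog_arm(motion=[[[3,0,0],0],[[3,0,0],0],[[3,0,0],0]])

```text
t: 32.45
eef_pos: [504.1, 27.5, 255.7]
tcp_rot: [-3.141, 0.0, 1.456]
ft_force: [-0.1, 0.3, -4.7]
opening: 0.486
grip_force: 30.0
```

```bash
python3 go.py 502.9 30.5 202 1.457
```

```text
now [504.1  27.5 255.7] [-3.141  0.     1.456] F [-0.1  0.3 -4.7] open 0.486 grip 30.0 t 32.5 j6 0.04
[502.9    30.5   202.      1.457] -> [2.8, -1.5, 53.7] -0.001
```

Request:
jog_arm(motion=[[[2.8,-1.5,15],0],[[2.8,-1.5,35],0],[[2.8,-1.5,48],0],[[2.8,-1.5,53.7],0],[[2.8,-1.5,53.7],0]])

```text
t: 32.95
eef_pos: [503.3, 30.2, 202.3]
tcp_rot: [3.142, 0.0, 1.456]
ft_force: [-0.3, 0.0, -4.2]
opening: 0.484
grip_force: 30.0
```

Request:
jog_arm(motion=[[[0,0,0.6],0],[[0,0,0.6],0],[[0,0,0.6],0]])

```text
t: 33.25
eef_pos: [503.0, 31.0, 202.0]
tcp_rot: [3.141, 0.0, 1.456]
ft_force: [-0.2, 0.2, -3.0]
opening: 0.486
grip_force: 30.0
```

Request:
jog_arm(motion=[[[0,0,0.7],0],[[0,0,0.7],0],[[0,0,0.7],0]])

```text
t: 33.55
eef_pos: [503.1, 31.0, 201.5]
tcp_rot: [3.141, 0.0, 1.457]
ft_force: [-1.8, -0.5, 2.7]
opening: 0.484
grip_force: 30.0
```

Request:
jog_arm(motion=[[[0,0,0],0],[[0,0,0],0],[[0,0,0],0],[[0,0,0],0],[[0,0,0],0]], grip=0)

```text
t: 34.05
eef_pos: [503.0, 31.1, 201.1]
tcp_rot: [3.142, 0.0, 1.457]
ft_force: [0.7, 0.3, 0.3]
opening: 0.85
grip_force: 0.0
```

Request:
jog_arm(motion=[[[0,0,0],0],[[0,0,0],0],[[0,0,-20],0],[[0,0,-60],0],[[0,0,-100],0]])

```text
t: 34.55
eef_pos: [502.7, 31.1, 302.0]
tcp_rot: [-3.14, 0.0, 1.457]
ft_force: [0.9, -0.1, -0.0]
opening: 1.004
grip_force: 0.0
```

```bash
python3 go.py 416.6 -365.5 250 1.457
```

```text
now [502.7  31.1 302. ] [-3.14   0.     1.457] F [ 0.9 -0.1 -0. ] open 1.004 grip 0.0 t 34.5 j6 0.04
[ 416.6   -365.5    250.       1.457] -> [-403.8, -40.2, 52.1] -0.0
```

Request:
jog_arm(motion=[[[-45,-4,0],0],[[-90,-9,0],0],[[-135,-13,0],0],[[-180,-18,0],0],[[-225,-22,0],0]])

```text
t: 35.05
eef_pos: [454.8, -191.5, 301.3]
tcp_rot: [3.141, 0.0, 1.457]
ft_force: [0.6, 0.1, -0.6]
opening: 0.998
grip_force: 0.0
```

Request:
jog_arm(motion=[[[-45,-4,0],0],[[-90,-9,20],0],[[-135,-14,40],0],[[-179,-18,52],0],[[-179,-18,52],0]])

```text
t: 35.55
eef_pos: [415.7, -369.5, 247.0]
tcp_rot: [-3.14, -0.001, 1.453]
ft_force: [0.2, -0.2, -0.2]
opening: 0.999
grip_force: 0.0
```

Request:
jog_arm(motion=[[[0,0,0],0],[[0,0,0],0]])

```text
t: 35.75
eef_pos: [417.4, -365.0, 249.5]
tcp_rot: [3.141, 0.0, 1.457]
ft_force: [0.6, 0.3, 0.4]
opening: 1.001
grip_force: 0.0
```

```bash
python3 go.py 416.6 -365.5 136.5 1.457
```

```text
now [ 417.4 -365.   249.5] [3.141 0.    1.457] F [0.6 0.3 0.4] open 1.001 grip 0.0 t 35.8 j6 -0.72
[ 416.6   -365.5    136.5      1.457] -> [-0.6, -0.8, 113.0] 0.0
```

Request:
jog_arm(motion=[[[-0.6,-0.8,10],0],[[-0.6,-0.8,45],0],[[-0.6,-0.8,85],0],[[-0.6,-0.8,113],0],[[-0.6,-0.8,113],0]])

```text
t: 36.25
eef_pos: [415.7, -364.2, 133.1]
tcp_rot: [-3.137, -0.004, 1.458]
ft_force: [0.3, -0.7, -0.3]
opening: 0.997
grip_force: 0.0
```

Request:
jog_arm(motion=[[[0,0,0],0],[[0,0,0],0],[[0,0,0],0],[[0,0,0],0],[[0,0,0],0]], grip=1)

```text
t: 36.75
eef_pos: [416.5, -366.3, 136.8]
tcp_rot: [3.141, 0.001, 1.457]
ft_force: [-0.2, 0.7, -0.1]
opening: 0.637
grip_force: 0.0
```

Request:
jog_arm(motion=[[[0,0,0],0],[[0,0,0],0],[[0,0,0],0],[[0,0,0],0]])

```text
t: 37.15
eef_pos: [416.5, -366.3, 136.3]
tcp_rot: [3.141, 0.0, 1.457]
ft_force: [1.7, -0.0, 2.2]
opening: 0.486
grip_force: 30.0
```

Request:
jog_arm(motion=[[[0,0,-15],0],[[0,0,-40],0],[[0,0,-75],0],[[0,0,-110],0],[[0,0,-120],0]])

```text
t: 37.65
eef_pos: [416.8, -366.7, 258.9]
tcp_rot: [3.139, 0.003, 1.457]
ft_force: [-0.5, -0.4, -2.9]
opening: 0.489
grip_force: 30.0
```

```bash
python3 go.py 474.1 -75.1 256 1.457
```

```text
now [ 416.8 -366.7  258.9] [3.139e+00 3.000e-03 1.457e+00] F [-0.5 -0.4 -2.9] open 0.489 grip 30.0 t 37.6 j6 -0.73
[474.1   -75.1   256.      1.457] -> [296.2, 23.7, 2.2] -0.0
```

Request:
jog_arm(motion=[[[30,2,0],0],[[70,6,0],0],[[113,9,0],0],[[156,13,0],0],[[195,16,0],0]])

```text
t: 38.15
eef_pos: [454.0, -172.3, 254.8]
tcp_rot: [-3.14, -0.001, 1.457]
ft_force: [1.3, 0.9, -3.3]
opening: 0.49
grip_force: 30.0
```

Request:
jog_arm(motion=[[[40,3,0],0],[[70,6,0],0],[[90,7,0],0],[[97,8,0],0],[[97,8,0],0]])

```text
t: 38.65
eef_pos: [473.3, -78.3, 255.3]
tcp_rot: [-3.14, -0.0, 1.458]
ft_force: [0.1, -0.9, -3.2]
opening: 0.486
grip_force: 30.0
```

Request:
jog_arm(motion=[[[0,0,0],0],[[0,0,0],0]])

```text
t: 38.85
eef_pos: [473.3, -79.7, 255.9]
tcp_rot: [-3.141, 0.0, 1.456]
ft_force: [0.5, -1.2, -2.5]
opening: 0.484
grip_force: 30.0
```

```bash
python3 go.py 474.1 -75.8 202 1.457
```

```text
now [473.3 -79.7 255.9] [-3.141  0.     1.456] F [ 0.5 -1.2 -2.5] open 0.484 grip 30.0 t 38.9 j6 -0.19
[474.1   -75.8   202.      1.457] -> [4.0, 0.3, 53.9] -0.001
```

Request:
jog_arm(motion=[[[4,0.3,15],0],[[4,0.3,35],0],[[4,0.3,48],0],[[4,0.3,53.7],0],[[4,0.3,53.7],0]])

```text
t: 39.35
eef_pos: [474.3, -75.5, 202.2]
tcp_rot: [-3.141, 0.0, 1.456]
ft_force: [0.1, -0.5, -2.6]
opening: 0.486
grip_force: 30.0
```

Request:
jog_arm(motion=[[[0,0,0.6],0],[[0,0,0.6],0],[[0,0,0.6],0]])

```text
t: 39.65
eef_pos: [474.3, -75.0, 202.2]
tcp_rot: [3.141, 0.0, 1.457]
ft_force: [-0.4, -0.1, -2.3]
opening: 0.489
grip_force: 30.0
```

Request:
jog_arm(motion=[[[0,0,0.5],0],[[0,0,0.5],0],[[0,0,0.5],0]])

```text
t: 39.95
eef_pos: [474.2, -74.9, 201.4]
tcp_rot: [3.141, 0.0, 1.457]
ft_force: [0.3, -0.6, -3.3]
opening: 0.485
grip_force: 30.0
```

Request:
jog_arm(motion=[[[0,0,0.5],0],[[0,0,0.5],0]])

```text
t: 40.15
eef_pos: [474.4, -75.0, 201.2]
tcp_rot: [3.141, 0.0, 1.457]
ft_force: [-0.6, -1.2, 3.3]
opening: 0.483
grip_force: 30.0
```

Request:
jog_arm(motion=[[[0,0,0],0],[[0,0,0],0],[[0,0,0],0],[[0,0,0],0],[[0,0,0],0]], grip=0)

```text
t: 40.65
eef_pos: [474.2, -74.9, 200.8]
tcp_rot: [3.142, 0.0, 1.457]
ft_force: [-0.2, 0.2, 0.3]
opening: 0.85
grip_force: 0.0
```

Request:
jog_arm(motion=[[[0,0,0],0],[[0,0,0],0],[[0,0,-20],0],[[0,0,-60],0],[[0,0,-100],0]])

```text
t: 41.15
eef_pos: [473.9, -74.8, 301.8]
tcp_rot: [-3.14, -0.0, 1.457]
ft_force: [0.3, -0.2, -0.2]
opening: 0.997
grip_force: 0.0
```

Request:
jog_arm(motion=[[[-40,0,0],0],[[-80,0,0],0],[[-120,0,0],0],[[-160,0,0],0],[[-200,0,0],0]])

```text
t: 41.65
eef_pos: [451.0, -275.2, 300.9]
tcp_rot: [3.141, 0.0, 1.457]
ft_force: [0.6, 0.0, -0.3]
opening: 0.997
grip_force: 0.0
```

Request:
jog_arm(motion=[[[-40,0,0],0],[[-80,0,0],0],[[-120,0,0],0],[[-120,0,0],0],[[-120,0,0],0]])

```text
t: 42.15
eef_pos: [437.4, -393.3, 300.3]
tcp_rot: [-3.141, -0.001, 1.455]
ft_force: [0.5, 0.2, 0.5]
opening: 1.003
grip_force: 0.0
```

```bash
python3 - <<'E'
from h import *
T=read_camera("top");i=T["img"]
for n,lo,hi,w,z in [("blue",(100,100,60),(125,255,255),(285,225,330,275),206),("yellow",(20,120,60),(35,255,255),(325,240,370,285),206),("red",(0,120,60),(6,255,255),(150,230,230,310),137)]:
    b=blob(T,lo,hi,w);print(n,b[0].round(1),b[1],onz(T,*b[0],z).round(1))
cv2.imwrite("pics/t7.png",cv2.resize(i[130:330,140:500],None,fx=2.2,fy=2.2,interpolation=cv2.INTER_CUBIC))
E
python3 go.py
```

```text
blue [304.9 252.6] 275 [501.2  30.8 206. ]
yellow [348.5 263.1] 328 [472.9 -76.1 206. ]
red [176.4 269.5] 350 [466.8 368.8 137. ]
now [ 437.6 -392.5  300.6] [-3.141e+00 -1.000e-03  1.456e+00] F [-0.2 -0.4 -0.7] open 1.0 grip 0.0 t 42.2 j6 -0.73
```

View pics/t7.png

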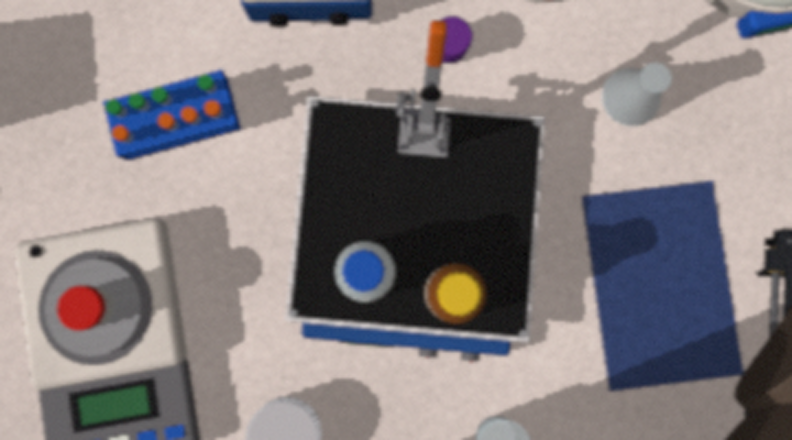

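The final view shows the jar on the pan (parallax accounts for its apparent offset at crop (80,308)). Both bottles are back within about 2 mm, the hold-down arm is up, and the flask hasn't moved. I'll hand in the job.

```bash
python3 -c "
from cell import job_done
print(job_done())"
```

```text
the job is handed in; nothing more can be done
None
```

The job is handed in: the red-capped jar is on the balance pan about 1 mm from its middle, both bottles are back upright within about 2 mm of where they stood, the hold-down arm is up, the flask looks undisturbed, and the gripper is empty and clear; the judge returned no verdict.

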